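# Shut the bench air valve and tag it

## Task

The air line on this bench is to be worked on. Turn the ball valve's lever fully to its closed stop, so that it stands crosswise to the pipe and points out to the front, and only then take the danger tag from the wooden block and hang it by its large hole on the closed lever with its warning-triangle face outward, away from the valve. Leave the tag hanging straight and still on the closed lever, the job tag in the block, and everything else on the bench where it is.

Things in the scene. Friction and masses are not known exactly. Their poses are not given: they have to be found in the camera images.
- valve_lever (a joint): Lever of the ball valve in the level air pipe (pipe axis 142 mm up, between a riser with pressure gauge and a filter with bowl), turning about the upright stem. 0 = open, lies over the pipe pointing to the filter; clockwise from above to 1.571 rad = closed, hard stop, points to the front, crosswise to the pipe. Starts at 0 to 0.35. About 0.3 N m of friction, no spring: stays where left.
- lever_grip (a point): Middle of the lever's strap, 60 mm out from the stem axis, 192 mm above the bench; turns with the lever. Own -x = along the lever to its free end, z up, y across. Strap 16 mm wide, 8 thick, level to 75 mm out, then bent up at 30 degrees; free end 105 mm out, its middle 17 mm higher. Pipe and filter lie 30 mm or more below the strap; only the gauge, 75 mm from the stem, stands 24 mm above it.
- lever_hub (a point): Point on the valve stem's axis at the height of the strap's middle, 192 mm above the bench; axes as lever_grip. The stem nut stands 10 mm above it. The fitting is bolted to a fixed grey steel plate 12 mm thick.
- tag_centre (a point): Centre of the danger tag: stiff grey plate 62 mm wide (own y), 124 mm tall (own z, up), 8 mm thick (own x), 50 to 100 g. Its face to own -x is marked: white panel with black warning triangle; the other is blank. Starts upright in one slot of the block, lower 34 mm in the slot, centre 70 mm up, facing any way. Can be gripped from above across its 62 mm width, which keeps the hole free.
- tag_hole (a point): Centre of the danger tag's round hanging hole, 28 mm in diameter through the 8 mm thickness, 38 mm above the tag's centre and 24 mm below its top edge; axes as tag_centre. Hanging, the hole's upper rim rests on the strap and its centre lies about 8 mm below the middle of the strap's thickness.
- job_tag_centre (a point): Centre of the job tag, a bystander: a shorter grey plate 62 mm wide, 96 mm tall, 8 mm thick with a small 9 mm hole and a white panel with ruled lines; it stands in the other slot of the block, 44 mm from the danger tag, parallel to it. It stays there.
- tag_block: Slotted hardwood block that holds the tags, fixed to the bench, 100 x 78 mm and 42 mm high; origin at the centre of its underside. Two slots 10.5 mm wide, 66 mm long and 34 mm deep run along its own y at x = -22 and +22 mm.
- screw_tin: Bystander: open round tin of screws, 76 mm wide, 50 mm high; origin under its centre.
- try_square: Bystander: try square lying flat, 152 x 90 x 14 mm; origin under its centre.
- bench_brush: Bystander: bench brush with wooden handle, 220 x 57 x 49 mm; origin under its centre.
- oil_can: Bystander: oil can with a spout, 68 mm wide, 165 mm high; origin under its centre.
- punch_case: Bystander: steel case of punches, 174 x 100 x 46 mm; origin under its centre.
- danger_tag: The danger tag itself (see tag_centre); origin at the middle of its lower edge, axes as tag_centre.
Not all that is in view belongs to the job. Leave any yellow look-alike of the danger_tag alone.

How it is judged:
By the outcome, as a careful person would: the job done as asked, in the order asked, and still so for the second after the job is handed in, with the robot touching nothing.
It also fails if it takes over 62 s, if anything falls off the work surface, if the arm or the gripper's body presses on something with over 40 N, if the wrist force passes 120 N, or if a joint passes its speed limit or range.

## Robot

A 6-joint arm with a two-finger parallel gripper is mounted at the origin on a cart in front of the work surface, level with it; the furniture and walls round the work are solid. World frame = base frame: x ahead of the robot, y to its left, z up, the work surface at z = 0. Lengths are in m, angles in rad, forces in N, time in s.
With the tool pointing down it reaches from about 0.325 to 0.9 m from the base axis. Payload 3.5 kg.
Tool frame: the origin (TCP) lies on the centre line of the jaws, within the pads' length; the fingertips stand 11 mm ahead of it and the grasp point (between the pads) lies 8 mm behind it; z points along the fingers, y is the line along which they close (so a half turn about z gives the same grasp; the last joint's range is limited). The gripper opens to 85 mm and grips with 20 to 120 N. Pads are 22 mm wide; open, the fingers measure 114 mm over their backs; the gripper's body (76 mm by 85 mm) begins 54 mm behind the grasp point. The pads swing forward as they close: fully open they stand 13 mm farther back than shut.
Start: joints at [-1.367, 0.276, -0.026, 1.268, 0, 1.467], TCP at [0.189, -0.596, 0.242] pointing down, gripper open.
Joint ranges: [-3.12, 3.12], [-0.85, 1.88], [-1.08, 1.24], [-1.95, 2.15], [-1.57, 1.53], [-3.14, 3.14]. Speed limits (rad/s): [2.57, 2.57, 3.14, 3.14, 3.14, 3.14].

## Interface

Orientations are given as a unit quaternion [x, y, z, w].
In Python, from plant import env gives the robot as it stands.
- The arm moves only by the shell command python3 -m inch 'ROWS'. ROWS is JSON, a list of rows, each an object of numbers: "hand": the opening, from 0 (shut) to 1 (fully open); "x", "y", "z": the shift along the world's x, y, z in mm; "wx", "wy", "wz": the turn, a rotation vector about the world's x, y, z in degrees. A call has 1 to 20 rows; each row is the pose to reach, as a shift and turn from the pose commanded when the call began; what a row does not reach only later rows make up. A row lasts 1/10 s, in which the tool goes at most 50 mm and 8.59 degrees, less where a joint would pass 70% of its speed; a pose out of reach is approached as far as the arm can. A call with a gripper value outside its range is refused whole. The fingers move at their own pace and stop on an object; the grip force is fixed at half the most. Time passes only in rows, so rows that repeat a pose let the fingers close. It gives the time, the measured TCP pose, the force, the opening and the grip force at its end, in the units of the state.
- env.sense(): the state, without advancing time (a new reading comes with each control period).
- env.read_camera(name): name is "scene" or "side" or "wrist"; returns (picture, depth): 420x560x3 uint8, red, green, blue; 420x560 float32, m along the optical axis (not along the pixel's ray), 0 where there is no reading.
- env.camera_info(name): a dict with "K" (3x3 intrinsics, pixels), "dist_coeffs" ([k1, k2, p1, p2, k3] as OpenCV has them; the pictures are not rectified), "R" (3x3) and "t" (3): a world point X has camera coordinates R X + t; the wrist camera has in their place "T_tool_cam" (4x4, takes a point from camera to tool coordinates, whose origin is the TCP and whose axes are the flange's). Camera axes: x right, y down, z forward; pixel columns grow to the right and rows downward; lengths in m; the calibration is good to about 2 mm. A picture is of the moment at which its call begins: read the wrist's pose just before it. camera_info takes no time and is no camera call.
- env.sign_off(): hands the job in; it is judged then, once.
The state is a dict: "time_s": time; "joints": joint angles; "dq": joint speeds; "effort": joint torques, N m; "position": TCP position; "orientation": TCP orientation; "contact_force": force on the tool from outside, world axes, zero at the start; "moment": the same for the moment, N m; "grip_width": finger opening in m; "gripper_force": force on a finger pad.
Only numpy, scipy, OpenCV 4.12 (cv2) and the standard library are available. Lean on these libraries where they do the work, as an engineer would, in place of code of your own. Each camera call takes 0.05 s, during which the arm holds its last target. There are 200 camera calls.

## Working session

There is one attempt and no reset: what is moved stays moved. The work goes in short steps, Python scripts to look and compute and a shell command to move; the robot and the scene stay as the last step left them, time stands still between calls to the robot, and variables do not carry over. Pictures are saved under pics/ and viewed, at most 10 in all, crops included, and the job is handed in when it is done.

```bash
mkdir -p pics; ls
cat > h.py <<'E'
from plant import env
import numpy as np, cv2
from scipy.spatial.transform import Rotation as Ro
def shot(n):
    s=env.sense(); im,d=env.read_camera(n); ci=env.camera_info(n)
    K=np.array(ci["K"]);D=np.array(ci["dist_coeffs"],float)
    if n=="wrist":
        T=np.eye(4);T[:3,:3]=Ro.from_quat(s["orientation"]).as_matrix();T[:3,3]=s["position"]
        M=T@np.array(ci["T_tool_cam"])
    else:
        M=np.eye(4);M[:3,:3]=np.array(ci["R"]).T;M[:3,3]=-M[:3,:3]@np.array(ci["t"])
    return im,d,K,D,M
def cloud(im,d,K,D,M):
    h,w=d.shape
    u,v=np.meshgrid(np.arange(w),np.arange(h))
    p=cv2.undistortPoints(np.stack([u,v],-1).reshape(-1,1,2).astype(np.float32),K,D).reshape(h,w,2)
    P=np.dstack([p*d[...,None],d])
    W=P@M[:3,:3].T+M[:3,3]
    W[d<=0]=np.nan
    return W
def save(n,im): cv2.imwrite("pics/"+n+".png",im[...,::-1])
E
python3 - <<'E'
from h import *
a=shot("scene");b=shot("side")
np.savez("s0.npz",W=cloud(*a),im=a[0],W2=cloud(*b),im2=b[0])
save("scene0",a[0]);save("side0",b[0])
print(env.sense()); print(a[4][:3,3],b[4][:3,3])
E
```

```text
pics
{'time_s': 0.1, 'joints': array([-1.36739892e+00,  2.77117670e-01, -2.77297350e-02,  1.26800032e+00,
        3.33402983e-06,  1.46744532e+00]), 'dq': array([ 2.67245898e-05, -7.50115420e-04,  4.99115089e-03,  8.80770829e-04,
       -8.89925747e-04,  1.28891345e-03]), 'effort': array([ 4.81067927e-04, -4.46709251e+01,  2.96128696e+01,  8.44536728e-03,
       -5.81774134e-05, -2.10859317e-07]), 'position': array([ 0.18860878, -0.5951541 ,  0.24124038]), 'orientation': array([ 9.88260696e-01,  1.52773510e-01, -4.96223737e-05, -1.02449830e-03]), 'contact_force': array([0.30865869, 0.67223914, 0.66255933]), 'moment': array([-0.01886078,  0.00971979,  0.03943454]), 'gripper_force': 0.0, 'grip_width': 0.08533476577857045}
[0.02234626 0.75098071 1.16052424] [0.32681941 0.95264322 0.76852589]
```

View pics/scene0.png

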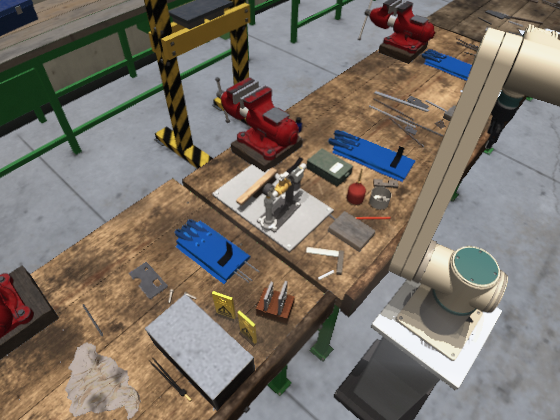

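View pics/side0.png

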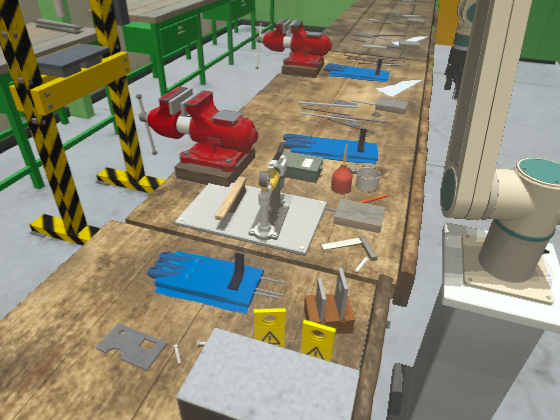

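The scene shows the wooden block with two grey tags at about (277,298), two yellow look-alikes at (222,303) and (246,326), and the valve at (280,200). In the side view the block is at (330,305) and the valve at (270,195). The tags standing in the block are the ones meant. Next is an enlarged crop to tell the danger tag from the job tag.

Run:
```python
from h import *
z=np.load("s0.npz")
a=cv2.resize(z["im"][270:330,245:311],(396,360),interpolation=2)
b=cv2.resize(z["im2"][258:338,290:378],(396,360),interpolation=2)
c=cv2.resize(z["im"][155:239,240:332],(400,240*400//263),interpolation=2)[:240]
e=cv2.resize(z["im2"][145:245,225:325],(240,240),interpolation=2)
top=np.hstack([a,b]); bot=np.zeros((240,792,3),np.uint8); bot[:,:240]=cv2.resize(z["im"][160:240,245:325],(240,240),interpolation=2); bot[:,250:490]=e
save("crop0",np.vstack([top,bot]))
W=z["W"];W2=z["W2"]
# block-region heights
for n,w,(r0,r1,c0,c1) in (("scene",W,(270,330,245,311)),("side",W2,(258,338,290,378))):
    p=w[r0:r1,c0:c1].reshape(-1,3);p=p[np.isfinite(p).all(1)]
    for lo,hi in((.03,.05),(.05,.085),(.09,.105),(.108,.14)):
        q=p[(p[:,2]>lo)&(p[:,2]<hi)]
        if len(q)>4: print(n,lo,len(q),q.mean(0).round(4),q.min(0).round(3),q.max(0).round(3),np.linalg.svd(q[:,:2]-q[:,:2].mean(0),full_matrices=False)[2][0].round(3))
for n,w,(r0,r1,c0,c1) in (("scene",W,(155,239,240,332)),("side",W2,(145,245,225,325))):
    p=w[r0:r1,c0:c1].reshape(-1,3);p=p[np.isfinite(p).all(1)]
    for lo,hi in((.005,.02),(.13,.16),(.18,.2),(.2,.225),(.226,.26)):
        q=p[(p[:,2]>lo)&(p[:,2]<hi)]
        if len(q)>4: print(n,lo,len(q),q.mean(0).round(4),q.min(0).round(3),q.max(0).round(3),np.linalg.svd(q[:,:2]-q[:,:2].mean(0),full_matrices=False)[2][0].round(3))
```

```text
scene 0.03 770 [0.3744 0.322  0.0405] [0.277 0.266 0.03 ] [0.544 0.376 0.05 ] [-0.982 -0.19 ]
scene 0.05 129 [0.3999 0.3506 0.0703] [0.367 0.289 0.05 ] [0.433 0.448 0.085] [0.004 1.   ]
scene 0.09 94 [0.4033 0.3391 0.0994] [0.368 0.281 0.09 ] [0.438 0.447 0.105] [-0.226  0.974]
scene 0.108 138 [0.3829 0.3682 0.1252] [0.367 0.282 0.109] [0.408 0.447 0.136] [0.023 1.   ]
side 0.03 1318 [0.3822 0.3278 0.0408] [0.293 0.198 0.03 ] [0.468 0.375 0.05 ] [0.983 0.182]
side 0.05 257 [0.4042 0.3341 0.0682] [0.37  0.284 0.05 ] [0.443 0.447 0.085] [0.322 0.947]
side 0.09 260 [0.4125 0.3577 0.099 ] [0.37  0.285 0.09 ] [0.442 0.449 0.105] [0.093 0.996]
side 0.108 434 [0.3973 0.3964 0.1221] [0.37  0.281 0.108] [0.436 0.45  0.135] [0.141 0.99 ]
scene 0.005 3137 [ 0.6625 -0.0082  0.0128] [ 0.442 -0.252  0.005] [0.974 0.197 0.02 ] [-0.995  0.104]
scene 0.13 394 [0.6411 0.0064 0.15  ] [ 0.626 -0.126  0.13 ] [0.667 0.109 0.16 ] [-0.066  0.998]
scene 0.18 145 [0.6431 0.0172 0.1941] [ 0.627 -0.067  0.181] [0.659 0.113 0.2  ] [-0.117  0.993]
scene 0.2 120 [0.6411 0.0461 0.2082] [ 0.626 -0.085  0.2  ] [0.658 0.114 0.22 ] [-0.07   0.998]
side 0.005 3785 [ 0.6445 -0.0106  0.0126] [ 0.512 -0.416  0.005] [0.85  0.136 0.02 ] [-0.132  0.991]
side 0.13 417 [0.6578 0.0144 0.1475] [ 0.628 -0.178  0.13 ] [0.862 0.113 0.16 ] [ 0.448 -0.894]
side 0.18 192 [0.6471 0.0287 0.1934] [ 0.63  -0.075  0.18 ] [0.662 0.119 0.2  ] [-0.088  0.996]
side 0.2 145 [0.6443 0.0606 0.2079] [ 0.631 -0.081  0.2  ] [0.662 0.119 0.218] [-0.072  0.997]
```

View pics/crop0.png

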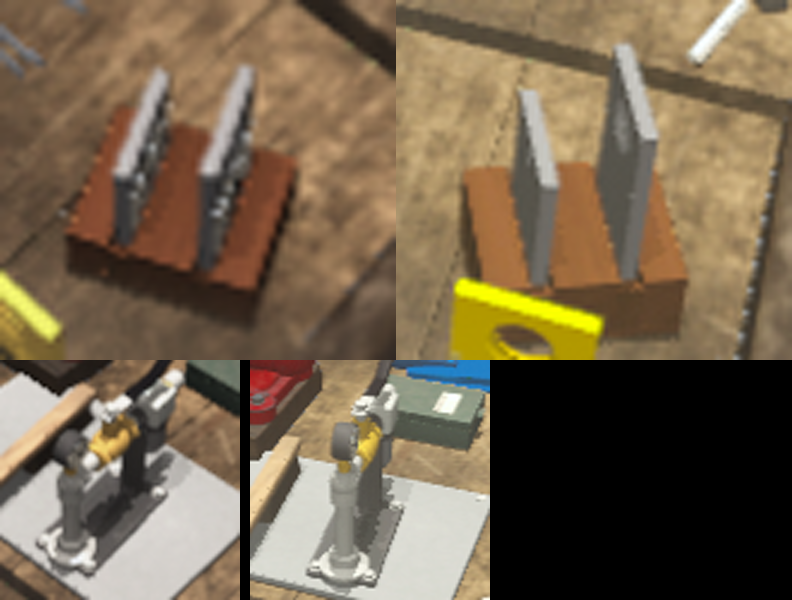

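The taller grey plate is the danger tag: it stands on the robot side of the block, at about (243,120) in the scene crop and (625,130) in the side crop, and its panel seems to face the robot. The shorter plate to its left is the job tag. The yellow ones are look-alikes. The valve has its gauge on the +y side and its filter on the -y side. I'll move over the valve for a close look.

```bash
python3 -c "
from h import *
print(np.array(env.camera_info('wrist')['T_tool_cam']).round(3))"
python3 -m inch '[{"hand":0,"z":60},{"x":360,"y":540,"z":180,"wz":-18},{"x":360,"y":540,"z":180,"wz":-18},{"x":360,"y":540,"z":180,"wz":-18},{"x":360,"y":540,"z":180,"wz":-18},{"x":360,"y":540,"z":180,"wz":-18},{"x":360,"y":540,"z":180,"wz":-18},{"x":360,"y":540,"z":180,"wz":-18},{"x":360,"y":540,"z":180,"wz":-18},{"x":360,"y":540,"z":180,"wz":-18},{"x":360,"y":540,"z":180,"wz":-18},{"x":360,"y":540,"z":180,"wz":-18},{"x":360,"y":540,"z":180,"wz":-18},{"x":360,"y":540,"z":180,"wz":-18},{"x":360,"y":540,"z":180,"wz":-18},{"x":360,"y":540,"z":180,"wz":-18},{"x":360,"y":540,"z":180,"wz":-18},{"x":360,"y":540,"z":180,"wz":-18}]'
cat > look.py <<'E'
import sys
from h import *
n=sys.argv[1]
a=shot("wrist");W=cloud(*a);np.savez(n+".npz",W=W,im=a[0]);save(n,a[0])
E
python3 look.py w1
```

```text
[[-0.001 -0.958 -0.287  0.074]
 [ 1.    -0.001 -0.    -0.001]
 [-0.    -0.287  0.958 -0.131]
 [ 0.     0.     0.     1.   ]]$[0]: bad value
```

View pics/w1.png

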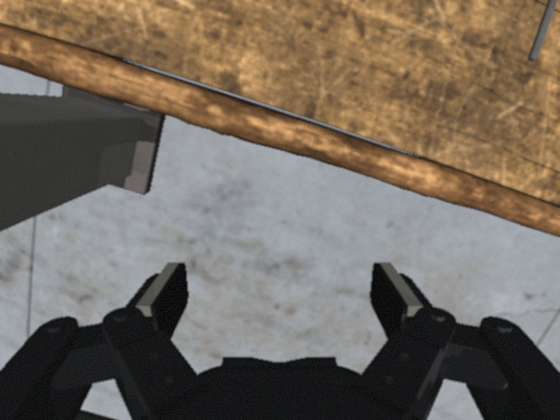

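The move was refused, so the picture shows only floor and bench edge. Each row probably needs every key.

```bash
python3 -m inch '[{"hand":0,"x":0,"y":0,"z":60,"wx":0,"wy":0,"wz":0},{"hand":0,"x":420,"y":550,"z":180,"wx":0,"wy":0,"wz":-18},{"hand":0,"x":420,"y":550,"z":180,"wx":0,"wy":0,"wz":-18},{"hand":0,"x":420,"y":550,"z":180,"wx":0,"wy":0,"wz":-18},{"hand":0,"x":420,"y":550,"z":180,"wx":0,"wy":0,"wz":-18},{"hand":0,"x":420,"y":550,"z":180,"wx":0,"wy":0,"wz":-18},{"hand":0,"x":420,"y":550,"z":180,"wx":0,"wy":0,"wz":-18},{"hand":0,"x":420,"y":550,"z":180,"wx":0,"wy":0,"wz":-18},{"hand":0,"x":420,"y":550,"z":180,"wx":0,"wy":0,"wz":-18},{"hand":0,"x":420,"y":550,"z":180,"wx":0,"wy":0,"wz":-18},{"hand":0,"x":420,"y":550,"z":180,"wx":0,"wy":0,"wz":-18},{"hand":0,"x":420,"y":550,"z":180,"wx":0,"wy":0,"wz":-18},{"hand":0,"x":420,"y":550,"z":180,"wx":0,"wy":0,"wz":-18},{"hand":0,"x":420,"y":550,"z":180,"wx":0,"wy":0,"wz":-18},{"hand":0,"x":420,"y":550,"z":180,"wx":0,"wy":0,"wz":-18},{"hand":0,"x":420,"y":550,"z":180,"wx":0,"wy":0,"wz":-18},{"hand":0,"x":420,"y":550,"z":180,"wx":0,"wy":0,"wz":-18},{"hand":0,"x":420,"y":550,"z":180,"wx":0,"wy":0,"wz":-18},{"hand":0,"x":420,"y":550,"z":180,"wx":0,"wy":0,"wz":-18},{"hand":0,"x":420,"y":550,"z":180,"wx":0,"wy":0,"wz":-18}]'
python3 look.py w2
python3 - <<'E'
from h import *
W=np.load("w2.npz")["W"];p=W.reshape(-1,3);p=p[np.isfinite(p).all(1)]
for lo,hi in((.13,.16),(.185,.199),(.2,.225),(.226,.26)):
    q=p[(p[:,2]>lo)&(p[:,2]<hi)&(p[:,0]>.5)&(abs(p[:,1])<.2)]
    if len(q)>4:print(lo,len(q),q.mean(0).round(4),q.min(0).round(3),q.max(0).round(3),np.linalg.svd(q[:,:2]-q[:,:2].mean(0),full_matrices=False)[2][0].round(3))
E
```

```text
time_s: 2.15
position: [0.6079, -0.047, 0.4223]
orientation: [1.0, -0.005, -0.0, 0.0]
contact_force: [0.3, -0.4, -0.2]
grip_width: 0.0001
gripper_force: 0.0
0.13 2639 [ 0.6764 -0.0256  0.1514] [ 0.63  -0.2    0.131] [0.813 0.107 0.16 ] [ 0.436 -0.9  ]
0.185 1183 [ 0.6528 -0.0119  0.1949] [ 0.633 -0.2    0.185] [0.799 0.113 0.199] [ 0.213 -0.977]
0.2 1185 [0.6468 0.0376 0.2087] [ 0.631 -0.085  0.2  ] [0.66  0.115 0.218] [-0.057  0.998]
```

View pics/w2.png

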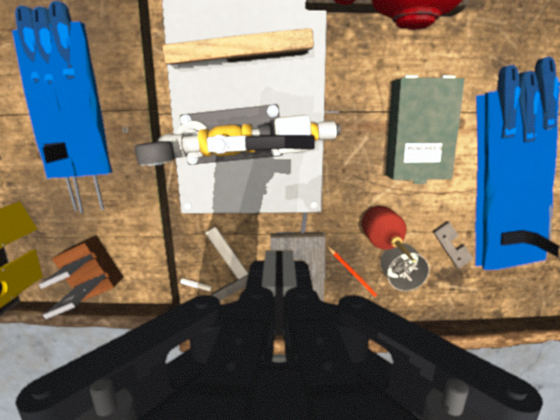

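The wrist view shows the gauge at (155,152), the valve hub near (228,142) and the black lever running to its free end at about (313,142), pointing at the filter. The block with its tags is at (75,285), lower left. I'll fit the lever and pipe lines.

Run:
```python
from h import *
z=np.load("w2.npz");W=z["W"];im=z["im"].astype(int)
for c in range(140,345,7):
    col=W[115:175,c];m=(col[:,2]>.18)
    if m.any():
        r=np.where(m)[0]+115;q=col[m];print(c,r.min(),r.max(),q.mean(0).round(4),"x",q[:,0].min().round(4),q[:,0].max().round(4),im[int(r.mean()),c])
q=W[(W[...,2]>.125)&(W[...,2]<.155)&(abs(W[...,0]-.65)<.05)&(abs(W[...,1])<.15)]
v=np.polyfit(q[:,1],q[:,0],1);print("pipe x(y)",v,len(q))
```

```text
140 144 164 [0.6428 0.1047 0.2122] x 0.6316 0.6527 [118 112 106]
147 143 164 [0.6435 0.0959 0.2143] x 0.6317 0.6535 [134 127 121]
154 142 163 [0.6442 0.0887 0.2127] x 0.6329 0.6543 [136 129 125]
161 141 162 [0.6447 0.0825 0.2083] x 0.6331 0.6547 [109 103 101]
168 141 161 [0.6445 0.0766 0.2028] x 0.6334 0.6549 [74 68 66]
210 137 151 [0.6505 0.031  0.1939] x 0.6427 0.6582 [253 254 255]
217 135 152 [0.6515 0.0218 0.1999] x 0.6416 0.6606 [252 253 254]
224 136 151 [0.6512 0.0144 0.1981] x 0.6427 0.6592 [239 242 243]
231 136 150 [0.6517 0.0071 0.1939] x 0.6435 0.6589 [253 254 254]
238 136 150 [ 0.6512 -0.0008  0.1938] x 0.6432 0.6589 [253 253 254]
245 136 149 [ 0.6517 -0.0088  0.1952] x 0.6445 0.6588 [151 152 150]
252 136 149 [ 0.6517 -0.0167  0.1956] x 0.6445 0.6589 [75 73 71]
259 135 149 [ 0.6521 -0.0245  0.1952] x 0.6442 0.6596 [79 72 71]
266 135 149 [ 0.652  -0.0324  0.1951] x 0.6441 0.6595 [78 75 73]
273 135 149 [ 0.6519 -0.0402  0.1952] x 0.644 0.6595 [76 72 72]
280 135 148 [ 0.6524 -0.0481  0.1953] x 0.6452 0.6595 [80 77 77]
287 134 148 [ 0.653  -0.0559  0.1967] x 0.6453 0.6603 [40 38 43]
294 135 148 [ 0.6527 -0.0635  0.2014] x 0.6456 0.6597 [42 39 40]
301 135 149 [ 0.6525 -0.0709  0.2055] x 0.6447 0.6599 [37 36 35]
308 135 149 [ 0.6526 -0.0782  0.2096] x 0.6452 0.6601 [37 38 39]
pipe x(y) [-0.07865917  0.65587368] 1632
```

Hub is at about (0.651, 0.0205) and the pipe is tilted 4.5°, so the closed lever points along (-1, -0.08). I'll push it with the shut fingers along the arc.

```bash
python3 -m inch '[{"hand":0,"x":50,"y":4,"z":-20,"wx":0,"wy":0,"wz":0},{"hand":0,"x":88,"y":4,"z":-60,"wx":0,"wy":0,"wz":0},{"hand":0,"x":88,"y":4,"z":-110,"wx":0,"wy":0,"wz":0},{"hand":0,"x":88,"y":4,"z":-160,"wx":0,"wy":0,"wz":0},{"hand":0,"x":88,"y":4,"z":-200,"wx":0,"wy":0,"wz":0},{"hand":0,"x":88,"y":4,"z":-225,"wx":0,"wy":0,"wz":0},{"hand":0,"x":88,"y":4,"z":-234,"wx":0,"wy":0,"wz":0},{"hand":0,"x":88,"y":4,"z":-234,"wx":0,"wy":0,"wz":0},{"hand":0,"x":76,"y":4,"z":-234,"wx":0,"wy":0,"wz":0},{"hand":0,"x":66,"y":4,"z":-234,"wx":0,"wy":0,"wz":0},{"hand":0,"x":58,"y":2,"z":-234,"wx":0,"wy":0,"wz":0},{"hand":0,"x":49,"y":0,"z":-234,"wx":0,"wy":0,"wz":0},{"hand":0,"x":40,"y":1,"z":-234,"wx":0,"wy":0,"wz":0},{"hand":0,"x":32,"y":1,"z":-234,"wx":0,"wy":0,"wz":0},{"hand":0,"x":23,"y":3,"z":-234,"wx":0,"wy":0,"wz":0},{"hand":0,"x":15,"y":6,"z":-234,"wx":0,"wy":0,"wz":0},{"hand":0,"x":7,"y":10,"z":-234,"wx":0,"wy":0,"wz":0},{"hand":0,"x":0,"y":15,"z":-234,"wx":0,"wy":0,"wz":0},{"hand":0,"x":-6,"y":21,"z":-234,"wx":0,"wy":0,"wz":0},{"hand":0,"x":-12,"y":27,"z":-234,"wx":0,"wy":0,"wz":0}]'
```

```text
time_s: 4.2
position: [0.6026, -0.0213, 0.1926]
orientation: [1.0, -0.004, 0.007, 0.003]
contact_force: [8.0, -5.0, 1.5]
grip_width: -0.0006
gripper_force: 3.8
```

```bash
python3 -m inch '[{"hand":0,"x":-4,"y":5,"z":0,"wx":0,"wy":0,"wz":0},{"hand":0,"x":-6,"y":10,"z":0,"wx":0,"wy":0,"wz":0},{"hand":0,"x":-6,"y":14,"z":0,"wx":0,"wy":0,"wz":0},{"hand":0,"x":-6,"y":17,"z":0,"wx":0,"wy":0,"wz":0},{"hand":0,"x":-6,"y":17,"z":0,"wx":0,"wy":0,"wz":0},{"hand":0,"x":-6,"y":17,"z":0,"wx":0,"wy":0,"wz":0}]'
```

```text
time_s: 4.8
position: [0.594, -0.0066, 0.1922]
orientation: [1.0, -0.005, 0.004, 0.005]
contact_force: [2.6, -11.4, 4.5]
grip_width: -0.0001
gripper_force: 5.6
```

```bash
python3 -m inch '[{"hand":0,"x":0,"y":3,"z":0,"wx":0,"wy":0,"wz":0},{"hand":0,"x":0,"y":6,"z":0,"wx":0,"wy":0,"wz":0},{"hand":0,"x":0,"y":6,"z":0,"wx":0,"wy":0,"wz":0},{"hand":0,"x":0,"y":6,"z":0,"wx":0,"wy":0,"wz":0}]'
```

```text
time_s: 5.2
position: [0.594, -0.006, 0.1923]
orientation: [1.0, -0.007, 0.004, 0.012]
contact_force: [1.7, -24.3, 4.5]
grip_width: -0.0001
gripper_force: 12.2
```

The lever is against its hard stop: the force doubled while it moved under 1 mm. I'll back off and fit the tags from the last wrist cloud.

```bash
python3 -m inch '[{"hand":0,"x":0,"y":-30,"z":0,"wx":0,"wy":0,"wz":0},{"hand":0,"x":0,"y":-40,"z":20,"wx":0,"wy":0,"wz":0},{"hand":0.5,"x":0,"y":-40,"z":70,"wx":0,"wy":0,"wz":0},{"hand":1,"x":-10,"y":-40,"z":120,"wx":0,"wy":0,"wz":0}]'
python3 - <<'E'
from h import *
print(env.sense()["joints"].round(3))
z=np.load("s0.npz");w=np.load("w2.npz")
def go(n,W):
    p=W.reshape(-1,3);p=p[np.isfinite(p).all(1)]
    p=p[(abs(p[:,0]-.37)<.1)&(abs(p[:,1]-.31)<.08)]
    for lo,hi in((.038,.046),(.06,.1),(.112,.15)):
        q=p[(p[:,2]>lo)&(p[:,2]<hi)]
        if len(q)<5: continue
        c,s,a=cv2.minAreaRect(q[:,:2].astype(np.float32)*1000)
        print(n,lo,len(q),q.mean(0).round(4),q[:,2].max().round(3),"rect",np.round(c,1),np.round(s,1),round(a,1))
go("scene",z["W"]);go("side",z["W2"]);go("wrist",w["W"])
E
```

```text
time_s: 5.6
position: [0.5807, -0.0367, 0.3087]
orientation: [1.0, -0.004, -0.0, 0.0]
contact_force: [1.1, -0.1, 0.5]
grip_width: 0.0283
gripper_force: 0.0
[-0.174  0.173 -0.017  1.381 -0.     2.976]
scene 0.038 887 [0.3492 0.3165 0.0413] 0.046 rect [369.8 309.1] [159.4 184.9] 89.3
scene 0.06 137 [0.3979 0.326  0.0818] 0.1 rect [401.9 320. ] [53.2 64.5] 23.4
scene 0.112 76 [0.3808 0.3131 0.1295] 0.136 rect [382.2 311.6] [ 8.6 62.7] 24.1
side 0.038 1572 [0.3564 0.3209 0.0414] 0.046 rect [373.6 309.2] [159.9 184.5] 89.5
side 0.06 308 [0.403  0.3298 0.0808] 0.1 rect [406.8 322.2] [52.5 66.3] 24.6
side 0.112 153 [0.385  0.3185 0.1276] 0.135 rect [386.3 312.5] [ 9.1 64.7] 23.2
wrist 0.038 2178 [0.3694 0.3138 0.041 ] 0.046 rect [374.4 310. ] [159.2 183.7] 89.9
wrist 0.06 471 [0.4096 0.3129 0.0813] 0.1 rect [406.9 321.7] [53.1 64.9] 22.5
wrist 0.112 280 [0.3889 0.3094 0.127 ] 0.133 rect [386.2 312.9] [ 9.1 63.8] 23.3
```

The danger tag centre is at (0.3855, 0.3125) and its thin axis is at heading 23.5°. I'll move over it with a half turn, so the camera also sees the robot-side face.

```bash
R='{"hand":1,"x":-269,"y":316,"z":10,"wx":0,"wy":0,"wz":150}'
python3 -m inch '[{"hand":1,"x":-50,"y":20,"z":20,"wx":0,"wy":0,"wz":9},{"hand":1,"x":-90,"y":60,"z":20,"wx":0,"wy":0,"wz":18},{"hand":1,"x":-130,"y":100,"z":20,"wx":0,"wy":0,"wz":27},{"hand":1,"x":-170,"y":140,"z":20,"wx":0,"wy":0,"wz":36},{"hand":1,"x":-190,"y":180,"z":20,"wx":0,"wy":0,"wz":45},{"hand":1,"x":-210,"y":220,"z":20,"wx":0,"wy":0,"wz":54},{"hand":1,"x":-230,"y":260,"z":20,"wx":0,"wy":0,"wz":63},{"hand":1,"x":-250,"y":290,"z":10,"wx":0,"wy":0,"wz":72},{"hand":1,"x":-269,"y":316,"z":10,"wx":0,"wy":0,"wz":81},{"hand":1,"x":-269,"y":316,"z":10,"wx":0,"wy":0,"wz":90},{"hand":1,"x":-269,"y":316,"z":10,"wx":0,"wy":0,"wz":100},{"hand":1,"x":-269,"y":316,"z":10,"wx":0,"wy":0,"wz":110},{"hand":1,"x":-269,"y":316,"z":10,"wx":0,"wy":0,"wz":120},{"hand":1,"x":-269,"y":316,"z":10,"wx":0,"wy":0,"wz":130},{"hand":1,"x":-269,"y":316,"z":10,"wx":0,"wy":0,"wz":140},{"hand":1,"x":-269,"y":316,"z":10,"wx":0,"wy":0,"wz":150},{"hand":1,"x":-269,"y":316,"z":10,"wx":0,"wy":0,"wz":150},{"hand":1,"x":-269,"y":316,"z":10,"wx":0,"wy":0,"wz":150}]'
python3 -m inch '[{"hand":1,"x":0,"y":0,"z":0,"wx":0,"wy":0,"wz":54},{"hand":1,"x":0,"y":0,"z":0,"wx":0,"wy":0,"wz":54},{"hand":1,"x":0,"y":0,"z":0,"wx":0,"wy":0,"wz":54},{"hand":1,"x":0,"y":0,"z":0,"wx":0,"wy":0,"wz":54},{"hand":1,"x":0,"y":0,"z":0,"wx":0,"wy":0,"wz":54},{"hand":1,"x":0,"y":0,"z":0,"wx":0,"wy":0,"wz":54},{"hand":1,"x":0,"y":0,"z":0,"wx":0,"wy":0,"wz":54},{"hand":1,"x":0,"y":0,"z":0,"wx":0,"wy":0,"wz":54},{"hand":1,"x":0,"y":0,"z":0,"wx":0,"wy":0,"wz":54},{"hand":1,"x":0,"y":0,"z":0,"wx":0,"wy":0,"wz":54}]'
python3 look.py w3
python3 - <<'E'
from h import *
print(Ro.from_quat(env.sense()["orientation"]).as_matrix().round(3),env.sense()["joints"].round(2))
W=np.load("w3.npz")["W"];p=W.reshape(-1,3);p=p[np.isfinite(p).all(1)]
p=p[(abs(p[:,0]-.37)<.1)&(abs(p[:,1]-.31)<.08)]
q=p[(p[:,2]>.124)&(p[:,2]<.145)];print(len(q),q.mean(0),cv2.minAreaRect(q[:,:2].astype(np.float32)*1000))
E
```

```text
time_s: 7.4
position: [0.312, 0.28, 0.3185]
orientation: [0.26, 0.965, 0.001, 0.001]
contact_force: [0.5, 0.6, 0.2]
grip_width: 0.0855
gripper_force: 0.0
time_s: 8.4
position: [0.3119, 0.2801, 0.3178]
orientation: [-0.204, 0.979, 0.0, 0.0]
contact_force: [0.7, 0.7, -0.5]
grip_width: 0.0855
gripper_force: 0.0
[[-0.917 -0.399  0.001]
 [-0.399  0.917  0.   ]
 [-0.001  0.    -1.   ]] [ 0.58 -0.13 -0.31  1.39 -0.    0.17]
525 [0.38439814 0.31180197 0.13061203] ((384.98272705078125, 312.8768005371094), (9.21286678314209, 61.604248046875), 24.470619201660156)
```

View pics/w3.png

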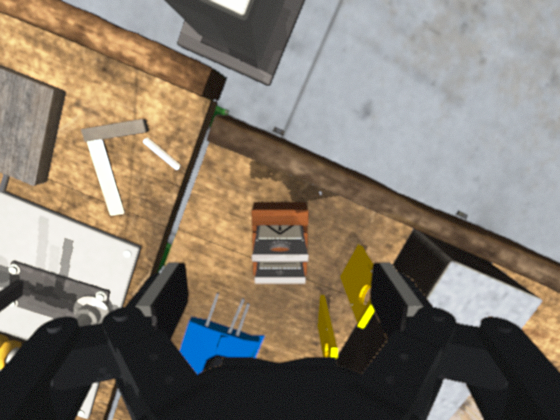

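The near tag's top edge is at (280,257), with its robot-side face above it around (280,240). I'll enlarge it once to confirm which face carries the mark.

Run:
```python
from h import *
im=np.load("w3.npz")["im"][195:295,235:325];save("crop3",cv2.resize(im,(540,600),interpolation=2))
```

```text
(no output)
```

View pics/crop3.png

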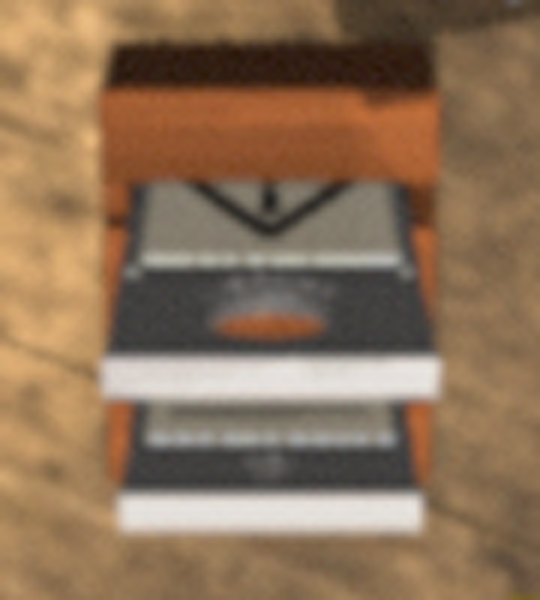

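Confirmed: the near plate has the large hole and the warning triangle, and its marked face is toward the robot. I'll grip it now.

```bash
python3 -m inch '[{"hand":1,"x":40,"y":18,"z":0,"wx":0,"wy":0,"wz":0.5},{"hand":1,"x":73,"y":32.5,"z":-20,"wx":0,"wy":0,"wz":0.5},{"hand":1,"x":73,"y":32.5,"z":-70,"wx":0,"wy":0,"wz":0.5},{"hand":1,"x":73,"y":32.5,"z":-120,"wx":0,"wy":0,"wz":0.5},{"hand":1,"x":73,"y":32.5,"z":-160,"wx":0,"wy":0,"wz":0.5},{"hand":1,"x":73,"y":32.5,"z":-190,"wx":0,"wy":0,"wz":0.5},{"hand":1,"x":73,"y":32.5,"z":-210,"wx":0,"wy":0,"wz":0.5},{"hand":1,"x":73,"y":32.5,"z":-214,"wx":0,"wy":0,"wz":0.5},{"hand":1,"x":73,"y":32.5,"z":-214,"wx":0,"wy":0,"wz":0.5},{"hand":0.8,"x":73,"y":32.5,"z":-214,"wx":0,"wy":0,"wz":0.5},{"hand":0.6,"x":73,"y":32.5,"z":-214,"wx":0,"wy":0,"wz":0.5},{"hand":0.6,"x":73,"y":32.5,"z":-214,"wx":0,"wy":0,"wz":0.5},{"hand":0.6,"x":73,"y":32.5,"z":-214,"wx":0,"wy":0,"wz":0.5},{"hand":0.6,"x":73,"y":32.5,"z":-214,"wx":0,"wy":0,"wz":0.5},{"hand":0.6,"x":73,"y":32.5,"z":-214,"wx":0,"wy":0,"wz":0.5}]'
```

```text
time_s: 9.95
position: [0.3867, 0.3138, 0.1054]
orientation: [-0.209, 0.978, 0.001, 0.002]
contact_force: [0.3, -0.4, 7.1]
grip_width: 0.0608
gripper_force: 65.3
```

Gripped. I'll lift it clear, carry it to the front of the lever and turn it square.

```bash
python3 -m inch '[{"hand":0.6,"x":0,"y":0,"z":10,"wx":0,"wy":0,"wz":0},{"hand":0.6,"x":0,"y":0,"z":25,"wx":0,"wy":0,"wz":0},{"hand":0.6,"x":0,"y":0,"z":45,"wx":0,"wy":0,"wz":0},{"hand":0.6,"x":0,"y":0,"z":80,"wx":0,"wy":0,"wz":0},{"hand":0.6,"x":0,"y":0,"z":125,"wx":0,"wy":0,"wz":0},{"hand":0.6,"x":0,"y":0,"z":165,"wx":0,"wy":0,"wz":0},{"hand":0.6,"x":5,"y":-20,"z":200,"wx":0,"wy":0,"wz":-2},{"hand":0.6,"x":20,"y":-50,"z":226,"wx":0,"wy":0,"wz":-5},{"hand":0.6,"x":35,"y":-85,"z":226,"wx":0,"wy":0,"wz":-8},{"hand":0.6,"x":50,"y":-120,"z":226,"wx":0,"wy":0,"wz":-11},{"hand":0.6,"x":60,"y":-155,"z":226,"wx":0,"wy":0,"wz":-14},{"hand":0.6,"x":70,"y":-190,"z":226,"wx":0,"wy":0,"wz":-17},{"hand":0.6,"x":75,"y":-225,"z":226,"wx":0,"wy":0,"wz":-19.5},{"hand":0.6,"x":75,"y":-260,"z":226,"wx":0,"wy":0,"wz":-19.5},{"hand":0.6,"x":75,"y":-290,"z":226,"wx":0,"wy":0,"wz":-19.5},{"hand":0.6,"x":75,"y":-307,"z":226,"wx":0,"wy":0,"wz":-19.5},{"hand":0.6,"x":75,"y":-307,"z":226,"wx":0,"wy":0,"wz":-19.5},{"hand":0.6,"x":75,"y":-307,"z":226,"wx":0,"wy":0,"wz":-19.5}]'
python3 look.py w4
python3 - <<'E'
from h import *
z=np.load("w4.npz");W=z["W"];s=env.sense()
R=Ro.from_quat(s["orientation"]).as_matrix();print(R.round(3))
p=W[np.isfinite(W).all(2)]
q=p[(p[:,2]>.185)&(p[:,2]<.225)&(abs(p[:,0]-.6)<.075)&(abs(p[:,1]-.015)<.035)]
for x in np.arange(.53,.67,.01):
    m=abs(q[:,0]-x)<.005
    if m.sum()>3:print(x.round(3),m.sum(),q[m].mean(0).round(4),q[m][:,1].min().round(4),q[m][:,1].max().round(4))
# tag in tool frame: points within grip volume
t=(p-s["position"])@R
m=(abs(t[:,0])<.03)&(abs(t[:,1])<.028)&(t[:,2]>-.05)&(t[:,2]<.03)
if m.sum():
    k=t[m];print("tag",m.sum(),k.mean(0).round(4),k.min(0).round(4),k.max(0).round(4)); kk=k[k[:,2]<k[:,2].min()+.006];print(cv2.minAreaRect(kk[:,:2].astype(np.float32)*1000))
E
```

```text
time_s: 11.75
position: [0.4595, 0.0057, 0.3295]
orientation: [-0.039, 0.999, 0.0, -0.0]
contact_force: [-0.4, 0.9, -0.9]
grip_width: 0.0606
gripper_force: 65.5
[[-0.997 -0.08  -0.   ]
 [-0.08   0.997  0.001]
 [ 0.     0.001 -1.   ]]
0.58 109 [0.5811 0.0138 0.1957] 0.0059 0.0212
0.59 134 [0.5902 0.0143 0.1957] 0.0064 0.0221
0.6 128 [0.6001 0.015  0.1958] 0.007 0.0229
0.61 114 [0.6101 0.0161 0.1957] 0.0088 0.0237
0.62 102 [0.6197 0.0169 0.1954] 0.0094 0.0246
0.63 114 [0.6298 0.0178 0.1945] 0.0101 0.0253
tag 9030 [ 0.0043 -0.     -0.0082] [-0.0032 -0.028  -0.0495] [0.0125 0.028  0.03  ]
((11.853014945983887, 0.0146636962890625), (1.3613446950912476, 55.87822723388672), 0.14224930107593536)
```

View pics/w4.png

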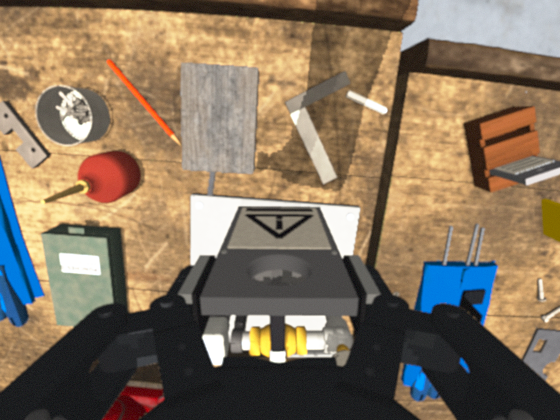

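The tag is in the jaws with its triangle face toward the robot, hole at about (278,270). The lever points straight out to the front behind it, at 4.7°. The tag's pose in the hand needs one fit.

Run:
```python
from h import *
z=np.load("w4.npz");W=z["W"];s=env.sense();R=Ro.from_quat(s["orientation"]).as_matrix()
t=(W-s["position"])@R
f=np.isfinite(t).all(2)&(abs(t[...,0]-.004)<.004)&(abs(t[...,1])<.027)&(t[...,2]<.08)&(t[...,2]>-.02)
k=t[f];v=np.polyfit(k[:,2],k[:,0],1);print("face x(z)",v)
w=np.polyfit(k[:,1],k[:,0],1);print("face x(y)",w)
for c in (240,320):
    print([(r,t[r,c].round(3).tolist()) for r in range(288,312,2)])
# hole: pixels inside the face outline not on face
h=np.argwhere(~((abs(t[...,0]-v[1]-v[0]*t[...,2])<.003)));h=h[(h[:,0]>254)&(h[:,0]<288)&(h[:,1]>240)&(h[:,1]<318)]
ci=env.camera_info("wrist");K=np.array(ci["K"]);D=np.array(ci["dist_coeffs"],float);T=np.array(ci["T_tool_cam"])
r=cv2.undistortPoints(h[:,::-1].reshape(-1,1,2).astype(np.float32),K,D).reshape(-1,2)
d=np.c_[r,np.ones(len(r))]@T[:3,:3].T;o=T[:3,3]
L=(v[1]-o[0])/d[:,0];P=o+d*L[:,None];print("hole",len(P),P.min(0).round(4),P.max(0).round(4))
```

```text
face x(z) [0.01890609 0.00546498]
face x(y) [-0.011475    0.00584061]
[(288, [0.006, -0.016, -0.019]), (290, [0.006, -0.015, -0.022]), (292, [0.006, -0.015, -0.022]), (294, [0.006, -0.015, -0.024]), (296, [0.007, -0.015, -0.026]), (298, [0.006, -0.015, -0.027]), (300, [0.005, -0.015, -0.027]), (302, [0.004, -0.015, -0.026]), (304, [0.003, -0.015, -0.026]), (306, [0.002, -0.015, -0.027]), (308, [0.001, -0.015, -0.026]), (310, [0.001, -0.015, -0.027])]
[(288, [0.005, 0.017, -0.018]), (290, [0.006, 0.017, -0.021]), (292, [0.006, 0.016, -0.024]), (294, [0.006, 0.016, -0.024]), (296, [0.005, 0.016, -0.025]), (298, [0.006, 0.016, -0.026]), (300, [0.005, 0.016, -0.026]), (302, [0.004, 0.016, -0.026]), (304, [0.003, 0.016, -0.026]), (306, [0.003, 0.016, -0.027]), (308, [0.001, 0.016, -0.026]), (310, [-0.0, 0.016, -0.026])]
hole 1169 [ 0.0055 -0.0162 -0.0174] [0.0055 0.0168 0.0109]
```

The tag sits straight, with the hole 2.5 mm above the TCP and centred. I'll thread it along the bent lever.

```bash
python3 -m inch '[{"hand":0.6,"x":20,"y":1,"z":-40,"wx":0,"wy":0,"wz":0},{"hand":0.6,"x":38,"y":2,"z":-80,"wx":0,"wy":0,"wz":0},{"hand":0.6,"x":43,"y":2,"z":-98,"wx":0,"wy":0,"wz":0},{"hand":0.6,"x":53,"y":2.5,"z":-103.5,"wx":0,"wy":0,"wz":0},{"hand":0.6,"x":63,"y":3,"z":-109,"wx":0,"wy":0,"wz":0},{"hand":0.6,"x":69,"y":4,"z":-112.5,"wx":0,"wy":0,"wz":0},{"hand":0.6,"x":75,"y":4.5,"z":-116,"wx":0,"wy":0,"wz":0},{"hand":0.6,"x":75,"y":4.5,"z":-116,"wx":0,"wy":0,"wz":0},{"hand":0.6,"x":75,"y":4.5,"z":-116,"wx":0,"wy":0,"wz":0},{"hand":0.6,"x":79,"y":5,"z":-118.5,"wx":0,"wy":0,"wz":0},{"hand":0.6,"x":83,"y":5,"z":-121,"wx":0,"wy":0,"wz":0},{"hand":0.6,"x":88,"y":5.5,"z":-123.5,"wx":0,"wy":0,"wz":0},{"hand":0.6,"x":88,"y":5.5,"z":-123.5,"wx":0,"wy":0,"wz":0},{"hand":0.6,"x":88,"y":5.5,"z":-123.5,"wx":0,"wy":0,"wz":0}]'
```

```text
time_s: 13.2
position: [0.5479, 0.0112, 0.2056]
orientation: [-0.04, 0.999, 0.0, -0.0]
contact_force: [-0.3, 0.3, -1.0]
grip_width: 0.0612
gripper_force: 65.4
```

```bash
python3 -m inch '[{"hand":0.6,"x":5,"y":0.5,"z":-2.5,"wx":0,"wy":0,"wz":0},{"hand":0.6,"x":10,"y":0.5,"z":-5,"wx":0,"wy":0,"wz":0},{"hand":0.6,"x":15,"y":1,"z":-8,"wx":0,"wy":0,"wz":0},{"hand":0.6,"x":20,"y":1.5,"z":-11,"wx":0,"wy":0,"wz":0},{"hand":0.6,"x":25,"y":2,"z":-13.5,"wx":0,"wy":0,"wz":0},{"hand":0.6,"x":30,"y":2.5,"z":-15.5,"wx":0,"wy":0,"wz":0},{"hand":0.6,"x":37,"y":3,"z":-16,"wx":0,"wy":0,"wz":0},{"hand":0.6,"x":43,"y":3.5,"z":-16.5,"wx":0,"wy":0,"wz":0},{"hand":0.6,"x":43,"y":3.5,"z":-16.5,"wx":0,"wy":0,"wz":0},{"hand":0.6,"x":43,"y":3.5,"z":-16.5,"wx":0,"wy":0,"wz":0}]'
```

```text
time_s: 14.2
position: [0.5911, 0.0147, 0.1894]
orientation: [-0.04, 0.999, -0.0, -0.0]
contact_force: [-0.1, 0.4, -0.8]
grip_width: 0.0611
gripper_force: 65.4
```

```bash
python3 -m inch '[{"hand":0.6,"x":0,"y":0,"z":-3,"wx":0,"wy":0,"wz":0},{"hand":0.6,"x":0,"y":0,"z":-6,"wx":0,"wy":0,"wz":0},{"hand":0.6,"x":0,"y":0,"z":-7,"wx":0,"wy":0,"wz":0},{"hand":0.6,"x":0,"y":0,"z":-7,"wx":0,"wy":0,"wz":0},{"hand":0.6,"x":0,"y":0,"z":-7,"wx":0,"wy":0,"wz":0}]'
```

```text
time_s: 14.7
position: [0.5908, 0.0147, 0.1823]
orientation: [-0.04, 0.999, 0.0, -0.0]
contact_force: [0.4, -0.5, -0.4]
grip_width: 0.0607
gripper_force: 65.4
```

```bash
python3 -m inch '[{"hand":0.6,"x":0,"y":0,"z":-1,"wx":0,"wy":0,"wz":0},{"hand":0.6,"x":0,"y":0,"z":-1,"wx":0,"wy":0,"wz":0},{"hand":0.6,"x":0,"y":0,"z":-1,"wx":0,"wy":0,"wz":0}]'
python3 -m inch '[{"hand":0.6,"x":0,"y":0,"z":-0.8,"wx":0,"wy":0,"wz":0},{"hand":0.6,"x":0,"y":0,"z":-0.8,"wx":0,"wy":0,"wz":0},{"hand":0.6,"x":0,"y":0,"z":-0.8,"wx":0,"wy":0,"wz":0}]'
```

```text
time_s: 15.0
position: [0.5911, 0.0146, 0.1816]
orientation: [-0.04, 0.999, -0.0, 0.0]
contact_force: [-0.7, 0.2, 1.1]
grip_width: 0.0609
gripper_force: 65.5
time_s: 15.3
position: [0.5912, 0.0146, 0.1813]
orientation: [-0.04, 0.999, -0.0, 0.0]
contact_force: [-1.5, 0.1, 6.2]
grip_width: 0.061
gripper_force: 65.9
```

The tag rests on the strap. I'll release it slowly and check before backing off.

```bash
python3 -m inch '[{"hand":0.7,"x":0,"y":0,"z":0.5,"wx":0,"wy":0,"wz":0},{"hand":0.74,"x":0,"y":0,"z":0.5,"wx":0,"wy":0,"wz":0},{"hand":0.78,"x":0,"y":0,"z":0.5,"wx":0,"wy":0,"wz":0},{"hand":0.85,"x":0,"y":0,"z":0.5,"wx":0,"wy":0,"wz":0},{"hand":1,"x":0,"y":0,"z":0.5,"wx":0,"wy":0,"wz":0},{"hand":1,"x":0,"y":0,"z":0.5,"wx":0,"wy":0,"wz":0},{"hand":1,"x":0,"y":0,"z":0.5,"wx":0,"wy":0,"wz":0},{"hand":1,"x":0,"y":0,"z":0.5,"wx":0,"wy":0,"wz":0},{"hand":1,"x":0,"y":0,"z":0.5,"wx":0,"wy":0,"wz":0},{"hand":1,"x":0,"y":0,"z":0.5,"wx":0,"wy":0,"wz":0}]'
cat > tag.py <<'E'
from h import *
a=shot("wrist");W=cloud(*a);np.savez("w5.npz",W=W,im=a[0]);save("w5_%d"%(env.sense()["time_s"]*100),a[0])
u=np.array([-.9966,-.082,0]);n=np.array([-.082,.9966,0])*1
q=W[np.isfinite(W).all(2)]-[.651,.0195,0]
r=q@u;l=q@np.array([.082,-.9966,0]);z=q[:,2]
m=(r>.05)&(r<.085)&(abs(l)<.027)&(z>.08)&(z<.2);
if m.sum():print("face r(z),",np.polyfit(z[m],r[m],1),"r(l)",np.polyfit(l[m],r[m],1),m.sum())
m=(r>.045)&(r<.085)&(abs(l)<.034)&(z>.198)&(z<.22)
if m.sum():print("top",z[m].max(),"l",l[m].min(),l[m].max(),np.polyfit(l[m],z[m],1),r[m].mean())
E
python3 tag.py
```

```text
time_s: 16.3
position: [0.591, 0.0147, 0.1811]
orientation: [-0.04, 0.999, -0.0, 0.0]
contact_force: [-1.2, 0.6, 0.0]
grip_width: 0.0854
gripper_force: 0.0
face r(z), [0.04257511 0.05980128] r(l) [0.01128152 0.06710801] 6296
top 0.20975103131636613 l -0.031971911466398134 0.030547141888859118 [0.00585249 0.20552593] 0.0648970679964688
```

The tag is free and hangs square. I'll retreat straight up, then back.

```bash
python3 -m inch '[{"hand":1,"x":0,"y":0,"z":10,"wx":0,"wy":0,"wz":0},{"hand":1,"x":0,"y":0,"z":25,"wx":0,"wy":0,"wz":0},{"hand":1,"x":0,"y":0,"z":50,"wx":0,"wy":0,"wz":0},{"hand":1,"x":0,"y":0,"z":90,"wx":0,"wy":0,"wz":0},{"hand":1,"x":-40,"y":0,"z":120,"wx":0,"wy":0,"wz":0},{"hand":1,"x":-85,"y":0,"z":140,"wx":0,"wy":0,"wz":0},{"hand":1,"x":-130,"y":0,"z":150,"wx":0,"wy":0,"wz":0},{"hand":1,"x":-160,"y":0,"z":150,"wx":0,"wy":0,"wz":0},{"hand":1,"x":-160,"y":0,"z":150,"wx":0,"wy":0,"wz":0},{"hand":1,"x":-160,"y":0,"z":150,"wx":0,"wy":0,"wz":0},{"hand":1,"x":-160,"y":0,"z":150,"wx":0,"wy":0,"wz":0},{"hand":1,"x":-160,"y":0,"z":150,"wx":0,"wy":0,"wz":0},{"hand":1,"x":-160,"y":0,"z":150,"wx":0,"wy":0,"wz":0}]'
python3 tag.py
python3 - <<'E'
from h import *
im=np.load("w5.npz")["im"];sc,_=env.read_camera("scene");sd,_=env.read_camera("side")
save("fin",np.vstack([cv2.resize(im,(400,300)),np.hstack([cv2.resize(sd[130:250,200:340],(200,171)),cv2.resize(sc[150:240,230:335],(200,171))])]))
W=np.load("w5.npz")["W"];q=W[np.isfinite(W).all(2)]
q=q[(q[:,2]>.19)&(q[:,2]<.2)&(q[:,0]>.6)&(q[:,0]<.64)&(abs(q[:,1]-.015)<.02)]
print("lever",np.polyfit(q[:,0],q[:,1],1) if len(q)>9 else len(q))
E
```

```text
time_s: 17.65
position: [0.4317, 0.0146, 0.3308]
orientation: [-0.04, 0.999, 0.0, -0.0]
contact_force: [0.6, -0.3, -0.2]
grip_width: 0.0854
gripper_force: 0.0
face r(z), [0.0058204  0.06546932] r(l) [0.01558954 0.066343  ] 2416
top 0.21009925639026322 l -0.03147931642673005 0.030207463750499486 [-0.00917578  0.20506889] 0.06500169141296822
lever [ 1.42524228 -0.84353908]
```

View pics/fin.png

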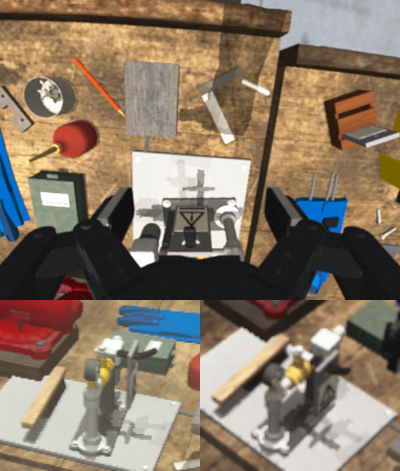

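The picture shows the tag hanging level on the closed lever with its triangle toward the robot (192,216). The job tag is still in the block (370,135) and the other items are where they were.

```bash
python3 -c "
from plant import env
print(env.sign_off())"
```

```text
the job is handed in; nothing more can be done
None
```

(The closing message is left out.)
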